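Dust off a loaded parts carrier and present it to the code reader

ROBOT

A 6-joint arm with a two-finger parallel gripper is mounted at the origin on the work surface. World frame = base frame: x ahead of the robot, y to its left, z up, the work surface at z = 0. Lengths are in m, angles in rad, forces in N, time in s.
With the tool pointing down it reaches from about 0.35 to 0.775 m from the base axis. Payload 5.5 kg.
Tool frame: the origin (TCP) lies midway between the tips of the shut fingers; the grasp point (between the pads) lies 19 mm behind it (env.hold_point_z is the distance from the TCP to the grasp point, in m); z points along the fingers, y is the line along which they close (so a half turn about z gives the same grasp; the last joint's range is limited). The gripper opens to 85 mm and grips with 20 to 120 N. Pads are 22 mm wide; open, the fingers measure 114 mm over their backs; the gripper's body (76 mm by 85 mm) begins 54 mm behind the grasp point. The pads swing forward as they close: fully open they stand 13 mm farther back than shut.
Start: joints at [-1.457, 0.313, 0.046, 1.304, 0, 1.431], TCP at [0.144, -0.557, 0.21] pointing down, gripper open.
Joint ranges: [-2.76, 2.76], [-0.86, 1.69], [-1.03, 1.26], [-2.2, 2.34], [-1.47, 1.5], [-3.14, 3.14]. Speed limits (rad/s): [2.57, 2.57, 3.14, 3.14, 3.14, 3.14].

INTERFACE

Orientations are given as a unit quaternion [w, x, y, z].
In Python, from workcell import env, read_camera gives the robot as it stands. The module is installed in compiled form; this text tells all that it offers.
- The arm moves only by the tool carry_out, never from a script. Its argument "moves" is a list of rows, each an object of numbers: "tx", "ty", "tz": the shift along the world's x, y, z in cm; "wx", "wy", "wz": the turn, a rotation vector about the world's x, y, z in rad; "claw": the closure, from -1 (fully open) to 1 (shut). A call has 1 to 8 rows; each row shifts and turns the commanded pose from where the row before left it; what a row does not reach is not made up. A row lasts 1/8 s, in which the tool goes at most 62.5 mm and 10.7 degrees, less where a joint would pass 70% of its speed; a pose out of reach is approached as far as the arm can. A call is refused whole if a number of a shift passes 6.25 or a number of a turn 0.188, either way. A call with a gripper value outside its range is refused whole. The fingers move at their own pace and stop on an object; "newtons" is the grip in N (left out, the last holds). Time passes only in rows, so rows that do not move let the fingers close. It gives the time, the measured TCP pose, the force, the opening and the grip force at its end, in the units of the state.
- env.get_state(): the state, without advancing time (a new reading comes with each control period).
- read_camera(name): name is "scene" or "top" or "wrist"; returns a dict with "image" (384x512x3 uint8, blue, green, red), "z_map" (384x512 float32, m along the optical axis (not along the pixel's ray), 0 where there is no reading), "fx", "fy", "cx", "cy" (pixels), "k1" (the pictures are not rectified: a ray, as slopes to the right and down, at radius r is drawn at 1 + k1 r^2 times it, then the intrinsics apply), "camera_from_world" (4x4, takes a point from world to camera coordinates); the wrist camera has in their place "hand_eye" (4x4, takes a point from camera to tool coordinates, whose origin is the TCP and whose axes are the flange's). Camera axes: x right, y down, z forward; pixel columns grow to the right and rows downward; lengths in m; the calibration is good to about 2 mm. A picture is of the moment at which its call begins: read the wrist's pose just before it.
- env.hand_in(): hands the job in; it is judged then, once.
The state is a dict: "clock": time; "joint_pos": joint angles; "qvel": joint speeds; "tau": joint torques, N m; "tcp_pos": TCP position; "orientation": TCP orientation; "wrist_force": force on the tool from outside, world axes, zero at the start; "ft_torque": the same for the moment, N m; "finger_gap": finger opening in m; "grip_force": force on a finger pad.
Only numpy, scipy, OpenCV 4.12 (cv2) and the standard library are available. Lean on these libraries where they do the work, as an engineer would, in place of code of your own. Each camera call takes 0.05 s, during which the arm holds its last target. There are 200 camera calls.

TASK

Blow the dust off the loaded carrier while it sits in its nest: press the nozzle cap of the canister clamped behind it all the way down and let it spring back up. Then take the carrier by the bar on top, lift it straight out and, keeping it level all the way with both modules in it, bring it over the glass of the code reader and hold it there, centred, level and still, about ten centimetres above the glass; finish while still holding it. Leave everything else on the bench where it is.

Things in the scene. Friction and masses are not known exactly. Their poses are not given: they have to be found in the camera images.
- station: fixed dusting station: aluminium plate 12 mm thick; carrier nest at its far end, white canister (52 mm across) clamped to its narrow tail on the robot's side. Origin on the bench under the nest's centre; x points from canister to nest, z up; canister axis at x = -145 mm. Four fences 8 mm high hold the carrier with 2.5 mm play; it lifts straight out
- nozzle (a joint): travel of the canister's sprung grey cap, m: 0 up, 0.006 fully down. It takes about 2 N to start and 6 N fully down, and springs back up by itself
- nozzle_top (a point): centre of the flat top of the round grey cap (30 mm across, 20 mm high), 152 mm above the bench when up; a thin red tube runs from its side towards the nest
- carrier: the loaded carrier, loose in the nest: black plate 75 (x) x 130 (y) x 8 mm, with an aluminium bar across its middle on a thin web and a module in a pocket on either side. 72 mm high overall, about 0.3 kg loaded (0.23 to 0.39). Origin: centre of its underside (12 mm above the bench in the nest); x along the bar, y across it, z up
- carrier_grip (a point): centre of the carrier's grip bar: bar 56 mm long (carrier's x), 14 mm thick (carrier's y), 22 mm high, its centre 61 mm above the carrier's underside; to be pinched across its thickness from above. The modules' tops lie 31 mm below this point
- module_a: black module 44 x 34 x 22 mm, 40 g, loose in the carrier's pocket at carrier y = +37 mm (pocket walls 8 mm high); origin at the centre of its underside
- module_b: the same kind of module in the pocket at carrier y = -37 mm
- reader: fixed black desk code reader, 100 x 120 x 56 mm, with a glass window in its top; origin on the bench under its centre. Reader and station swap sides (left, right) from run to run
- reader_window (a point): centre of the reader's glass, on its top face, 56 mm above the bench
- spare: bystander: an empty carrier of the same make as the loaded one (75 x 130 mm, 72 mm high), lying on the bench at the far edge, without modules; origin at the centre of its underside
- driver: bystander: screwdriver 170 mm long lying on the bench along x
- tape: bystander: clear ring of tape, 76 mm across, 24 mm high, lying flat
- caps_bin: bystander: small open blue bin 110 x 90 x 50 mm at the left
- alcohol: bystander: amber glass bottle 54 mm across, 115 mm high, at the left
- brush: bystander: cleaning brush 170 mm long lying at the right
- jar: bystander: glass jar 56 mm across, 60 mm high, at the right

How it is judged:
On the way, in this order (a step that is already met when the one before it is completed fails the run):
1. the nozzle cap is pressed down while the carrier sits in its nest (value of joint nozzle above 0.0045 m and horizontal distance between carrier and station below 0.01 m and z of carrier in the frame of station below 0.018 m), for 0.1 s.
2. the cap has sprung back up, the carrier still in its nest (value of joint nozzle below 0.0015 m and horizontal distance between carrier and station below 0.01 m and z of carrier in the frame of station below 0.018 m), for 0.1 s.
3. the carrier is held clear of its nest, level, with both modules in it (height (world z) of carrier above 0.04 m and angle between carrier's own z axis and vertical below 0.17 rad and contact force between carrier and station below 0.1 N and contact force between carrier and reader below 0.1 N and contact force between carrier and the fingers above 1 N and distance between each of module_a, module_b and carrier below 0.05 m), for 0.2 s.
At the end, for the whole second after the job is handed in: The fingers alone hold the carrier, both modules in it, within 30 mm of the centre of the reader's glass seen from above, its underside 60 to 150 mm above the glass, level within 8 degrees and still (under 20 mm/s, 0.15 rad/s), touching neither station nor reader; the nozzle cap is up (horizontal distance between carrier and reader_window below 0.03 m and height (world z) of carrier between 0.116 and 0.206 m and angle between carrier's own z axis and vertical below 0.14 rad and linear speed of carrier below 0.02 m/s and angular speed of carrier below 0.15 rad/s and contact force between carrier and station below 0.1 N and contact force between carrier and reader below 0.1 N and contact force between carrier and the fingers above 1 N and distance between each of module_a, module_b and carrier below 0.05 m and value of joint nozzle below 0.0015 m); the arm keeps its last pose, push and grip.
It fails at once if the carrier is tipped more than 17 degrees (angle between carrier's own z axis and vertical above 0.3 rad).
It fails at once if a module leaves its pocket (distance between any of module_a, module_b and carrier above 0.055 m).
It fails at once if something else on the bench is moved by more than 25 mm (distance of any of spare, driver, tape, caps_bin, alcohol, brush, jar from where it was at the start of the episode above 0.025 m).
It also fails if it takes over 48 s, if anything falls off the work surface, if the arm or the gripper's body presses on something with over 40 N, if the wrist force passes 120 N, or if a joint passes its speed limit or range.

## Working session

There is one attempt and no reset: what is moved stays moved. The work goes in short steps, Python scripts to look and compute and a tool call to move; the robot and the scene stay as the last step left them, time stands still between calls to the robot, and variables do not carry over. Pictures are saved under pics/ and viewed, at most 10 in all, crops included, and the job is handed in when it is done.

Besides the shell and the picture viewer there is one more tool, called after "Request:" in YAML: its name, and indented under it one key for each argument. carry_out: Moves the arm, as the interface text tells. Its arguments: {"type":"object","properties":{"moves":{"type":"array","items":{"type":"object","properties":{"tx":{"type":"number"},"ty":{"type":"number"},"tz":{"type":"number"},"wx":{"type":"number"},"wy":{"type":"number"},"wz":{"type":"number"},"claw":{"type":"number"}}}},"newtons":{"type":"number"}},"required":["moves"]}

```bash
mkdir -p pics
cat > h.py <<'E'
import numpy as np, cv2
from workcell import env, read_camera
def pts(c, T=None):
    """world XYZ map from z_map; T=world_from_camera"""
    h,w=c["z_map"].shape
    K=np.array([[c["fx"],0,c["cx"]],[0,c["fy"],c["cy"]],[0,0,1.]])
    u,v=np.meshgrid(np.arange(w),np.arange(h))
    p=cv2.undistortPoints(np.stack([u,v],-1).reshape(-1,1,2).astype(np.float64),K,np.array([c["k1"],0,0,0.])).reshape(h,w,2)
    z=c["z_map"].astype(float)
    P=np.dstack([p*z[...,None],z])
    if T is None: T=np.linalg.inv(c["camera_from_world"])
    X=P@T[:3,:3].T+T[:3,3]
    X[z==0]=np.nan
    return X
E
python3 - <<'E'
from h import *
s=env.get_state(); print({k:np.round(v,3) for k,v in s.items()})
for n in("top","scene"):
    c=read_camera(n); cv2.imwrite(f"pics/{n}.png",c["image"]); np.savez(f"{n}.npz",X=pts(c),im=c["image"])
    print(n,c["fx"],c["k1"],np.linalg.inv(c["camera_from_world"])[:3,3].round(3),(c["z_map"]==0).mean())
E
```

```text
{'clock': np.float64(0.0), 'joint_pos': array([-1.457,  0.314,  0.045,  1.304, -0.   ,  1.431]), 'qvel': array([-0.001, -0.001, -0.001, -0.   , -0.001, -0.001]), 'tau': array([ 1.0000e-03, -4.8063e+01,  2.9853e+01,  1.9000e-02, -0.0000e+00,
        0.0000e+00]), 'tcp_pos': array([ 0.144, -0.556,  0.209]), 'orientation': array([-0.001,  0.992,  0.127,  0.   ]), 'wrist_force': array([0.129, 0.725, 0.118]), 'ft_torque': array([-0.015, -0.016,  0.004]), 'grip_force': np.float64(0.0), 'finger_gap': np.float64(0.085)}
top 464.7880237035844 -0.11470106079215145 [0.475 0.019 1.451] 0.004018147786458333
scene 392.00940439506445 -0.07829761118001437 [1.34  0.421 1.012] 0.004140218098958333
```

View pics/top.png

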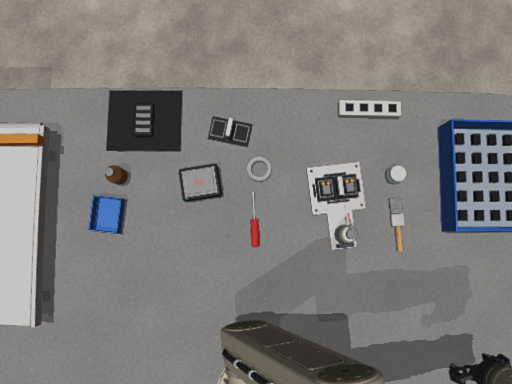

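View pics/scene.png

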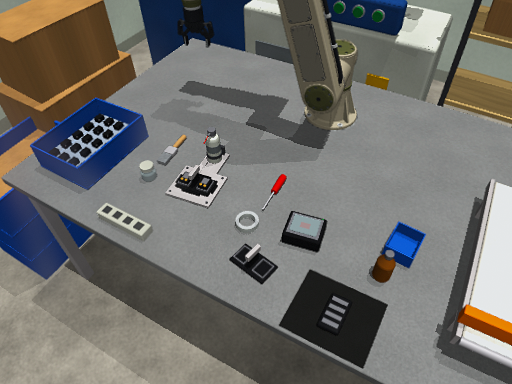

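The top view has the station at right: carrier near (337,187), cap near (346,233). The reader is at left near (200,182) and the spare near (230,131). The scene view agrees. Next I'll measure the cap, bar and glass from the depth maps.

Run:
```python
from h import *
def rect(xy):
    r=cv2.minAreaRect((xy*1000).astype(np.float32)); b=cv2.boxPoints(r); e=max([b[1]-b[0],b[2]-b[1]],key=np.linalg.norm)
    return np.round(r[0],1),np.round(r[1],1),'long axis deg',round(np.degrees(np.arctan2(e[1],e[0]))%180,1)
for n in("top","scene"):
    d=np.load(n+".npz");X=d["X"];im=d["im"].astype(int);x,y,z=X[...,0],X[...,1],X[...,2]
    def show(name,m): 
        p=X[m]; print(n,name,m.sum(),np.median(p,0).round(4) if len(p) else'',*(rect(p[:,:2]) if len(p)>3 else ()))
    st=(y<-.2)&(y>-.5)&(x>.3)&(x<.75)
    show("cap",st&(z>.144)&(z<.16))
    show("can+",st&(z>.1)&(z<.16))
    show("bar",st&(z>.077)&(z<.092)&(x>.5))
    dark=im.max(-1)<80
    show("mods",st&(z>.045)&(z<.06)&(x>.45))
    show("plate",st&(z>.007)&(z<.03))
    rd=(y>.05)&(y<.25)&(x>.4)&(x<.62)
    show("reader",rd&(z>.048)&(z<.065))
    b=im
    show("glass",rd&(z>.048)&(z<.065)&(im.max(-1)>100))
    show("spare",(x>.6)&(x<.8)&(y>-.05)&(y<.15)&(z>.06))
    print('bench',np.nanmedian(z[(x>.3)&(x<.4)&(y>0)&(y<.2)]).round(4))
```

```text
top cap 91 [ 0.4833 -0.2662  0.1522] [ 487.8 -269.2] [24.7 39.7] long axis deg 168.4
top can+ 261 [ 0.4834 -0.2622  0.1238] [ 496.2 -260.4] [80.3 48.8] long axis deg 29.2
top bar 94 [ 0.6232 -0.2523  0.0839] [ 577.8 -255.5] [146.4  16.1] long axis deg 4.4
top mods 199 [ 0.6489 -0.4143  0.0551] [ 567.3 -348.9] [201.4 261.9] long axis deg 103.4
top plate 2677 [ 0.5747 -0.2849  0.0146] [ 524.8 -347.4] [295.4 447.2] long axis deg 179.8
top reader 399 [0.6046 0.1752 0.0538] [599.8 168.2] [ 39.9 118.9] long axis deg 90.2
top glass 270 [0.6075 0.1753 0.0551] [610.9 168.8] [32.9 99.4] long axis deg 101.5
top spare 53 [0.7831 0.0893 0.0695] [704.  118.8] [ 31.9 200.7] long axis deg 164.6
bench 0.0004
scene cap 47 [ 0.4859 -0.2653  0.1494] [ 487.  -263.9] [39.7 28.1] long axis deg 34.4
scene can+ 188 [ 0.4929 -0.2603  0.1205] [ 499.8 -269.2] [45.3 75. ] long axis deg 160.0
scene bar 83 [ 0.6136 -0.2519  0.0822] [ 580.6 -259.7] [157.8  33.7] long axis deg 4.1
scene mods 178 [ 0.6563 -0.4151  0.0557] [ 608.6 -306.7] [146.3 309.8] long axis deg 135.7
scene plate 1442 [ 0.5871 -0.2746  0.013 ] [ 569.2 -331.5] [283.8 262.7] long axis deg 0.0
scene reader 198 [0.608  0.18   0.0525] [602.7 171.1] [ 34.5 118.3] long axis deg 90.1
scene glass 160 [0.6093 0.1792 0.053 ] [610.  169.1] [32. 97.] long axis deg 98.9
scene spare 33 [0.7869 0.0898 0.0684] [787.8  89.4] [12.7 21.8] long axis deg 168.3
bench -0.002
```

Run:
```python
from h import *
def comp(m,seed):
    k,l,s,c=cv2.connectedComponentsWithStats(m.astype(np.uint8),connectivity=4)
    i=min(range(1,k),key=lambda j:np.linalg.norm(c[j]-seed)-0.02*s[j,4]); return l==i
d=np.load("top.npz");X=d["X"];im=d["im"].astype(int);x,y,z=X[...,0],X[...,1],X[...,2]
def rep(n,m,h):
    p=X[m]; c,s,a=cv2.minAreaRect((p[:,:2]*1000).astype(np.float32))
    print(n,m.sum(),'mean',p.mean(0).round(4),'rect',np.round(c,1),np.round(s,1),round(a,1))
V,U=np.mgrid[:384,:512]
def near(u,v,r): return np.hypot(U-u,V-v)<r
rep("cap",comp(near(346,233,20)&(z>.146)&(z<.158),(346,233)),.152)
rep("bar",comp(near(337,187,22)&(z>.079)&(z<.09),(339,187)),.084)
rep("modL",comp(near(325,188,16)&(z>.047)&(z<.06),(325,188)),.05)
rep("modR",comp(near(350,186,16)&(z>.047)&(z<.06),(350,186)),.05)
rep("reader",comp(near(200,182,40)&(z>.047)&(z<.065),(200,182)),.056)
m=comp(near(200,182,40)&(z>.047)&(z<.065),(200,182))
rep("glass",comp(m&(im.max(-1)>100),(200,182)),.056)
rep("spare",comp(near(230,131,20)&(z>.06)&(z<.08),(230,128)),.07)
mm=near(340,205,60)&(im.min(-1)>150)&(z>.006)&(z<.025)
rep("plate",comp(mm,(337,190)),.012)
cv2.imwrite("pics/crop.png",cv2.resize(d["im"][140:260,290:410],None,fx=5,fy=5,interpolation=cv2.INTER_NEAREST))
```

```text
cap 78 mean [ 0.4824 -0.2674  0.1524] rect [ 482.  -267.9] [25.2 25.7] 0.2
bar 84 mean [ 0.6239 -0.2517  0.0841] rect [ 623.9 -251.7] [54.2 15.1] 6.8
modL 1 mean [ 0.611  -0.2192  0.0497] rect [ 611.  -219.2] [0. 0.] 0.0
modR 1 mean [ 0.6239 -0.2872  0.049 ] rect [ 623.9 -287.2] [0. 0.] 0.0
reader 1174 mean [0.6344 0.1722 0.0541] rect [634.7 172.5] [ 99.3 118.7] 8.7
glass 877 mean [0.636  0.1727 0.0552] rect [635.3 172.6] [ 84.7 100.3] 9.9
spare 90 mean [0.8011 0.0846 0.0715] rect [801.6  84.8] [14.  56.7] 79.4
plate 1615 mean [ 0.5952 -0.2491  0.0125] rect [ 568.9 -257.2] [262.3 168.6] 7.1
```

View pics/crop.png

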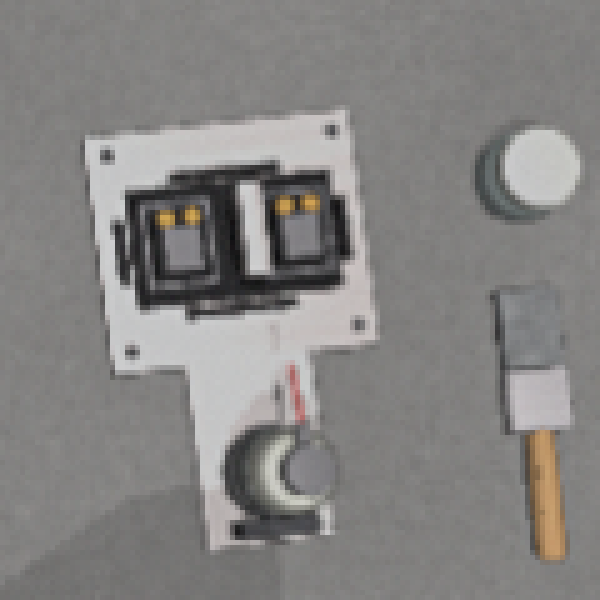

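The bar is at (0.624, −0.252) with yaw about 7°, and its size fits at 54×15 mm. The cap is at (0.482, −0.268, 0.152), within 2 mm of where the station geometry puts it. The glass is at (0.635, 0.1725). Now I'll move above the cap with the fingers shut.

Request:
carry_out:
  moves:
    - {"tx": 4.2, "ty": 3.6, "wz": -0.017, "claw": 1}
    - {"tx": 4.2, "ty": 3.6, "wz": -0.017, "claw": 1}
    - {"tx": 4.2, "ty": 3.6, "wz": -0.017, "claw": 1}
    - {"tx": 4.2, "ty": 3.6, "wz": -0.017, "claw": 1}
    - {"tx": 4.2, "ty": 3.6, "wz": -0.017, "claw": 1}
    - {"tx": 4.2, "ty": 3.6, "wz": -0.017, "claw": 1}
    - {"tx": 4.2, "ty": 3.6, "wz": -0.017, "claw": 1}
    - {"tx": 4.4, "ty": 3.6, "wz": -0.017, "claw": 1}
  newtons: 60

```text
invalid input at $.moves[0]: expected keys tx, ty, tz, wx, wy, wz, claw
```

Request:
carry_out:
  moves:
    - {"claw": 1}
    - {"claw": 1}
    - {"claw": 1}
    - {"claw": 1}

```text
invalid input at $.moves[0]: expected keys tx, ty, tz, wx, wy, wz, claw
```

Run:
```python
from h import *
from scipy.spatial.transform import Rotation as R
s=env.get_state(); print({k:np.round(v,4) for k,v in s.items()},env.hold_point_z)
c=read_camera("wrist"); T=np.eye(4); T[:3,:3]=R.from_quat(s["orientation"],scalar_first=True).as_matrix(); T[:3,3]=s["tcp_pos"]
X=pts(c,T@c["hand_eye"]); z=X[...,2]
cv2.imwrite("pics/w1.png",c["image"])
for n,lo,hi in(("cap",.146,.158),("bar",.078,.09)):
    k,l,st,ce=cv2.connectedComponentsWithStats(((z>lo)&(z<hi)).astype(np.uint8),connectivity=4)
    for i in range(1,k):
        if st[i,4]>150:
            p=X[l==i]; r=cv2.minAreaRect((p[:,:2]*1000).astype(np.float32)); print(n,st[i],ce[i].round(),p.mean(0).round(4),np.round(r[0],1),np.round(r[1],1),round(r[2],1))
```

```text
{'clock': np.float64(0.1), 'joint_pos': array([-1.4566,  0.3139,  0.0451,  1.3036,  0.    ,  1.4312]), 'qvel': array([ 0.0004, -0.0012,  0.0034,  0.0008,  0.0011, -0.0006]), 'tau': array([ 3.00000e-03, -4.81722e+01,  2.99247e+01,  1.26000e-02,
       -2.00000e-04,  0.00000e+00]), 'tcp_pos': array([ 0.1443, -0.5561,  0.209 ]), 'orientation': array([-8.000e-04,  9.920e-01,  1.265e-01,  0.000e+00]), 'wrist_force': array([-0.409 , -0.5307, -0.1423]), 'ft_torque': array([ 0.0149, -0.0019,  0.0275]), 'grip_force': np.float64(0.0), 'finger_gap': np.float64(0.0855)} 0.0187
```

View pics/w1.png

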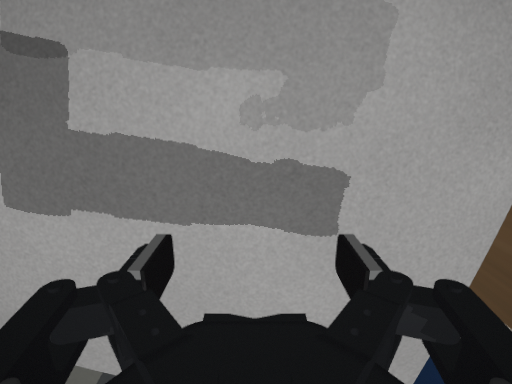

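All keys are required in each row, so those calls were refused. The wrist picture shows only bench, with the open fingers at (150,260) and (360,260).

Request:
carry_out:
  moves:
    - {"tx": 4.2, "ty": 3.6, "tz": 0, "wx": 0, "wy": 0, "wz": -0.017, "claw": 1}
    - {"tx": 4.2, "ty": 3.6, "tz": 0, "wx": 0, "wy": 0, "wz": -0.017, "claw": 1}
    - {"tx": 4.2, "ty": 3.6, "tz": 0, "wx": 0, "wy": 0, "wz": -0.017, "claw": 1}
    - {"tx": 4.2, "ty": 3.6, "tz": 0, "wx": 0, "wy": 0, "wz": -0.017, "claw": 1}
    - {"tx": 4.2, "ty": 3.6, "tz": 0, "wx": 0, "wy": 0, "wz": -0.017, "claw": 1}
    - {"tx": 4.2, "ty": 3.6, "tz": 0, "wx": 0, "wy": 0, "wz": -0.017, "claw": 1}
    - {"tx": 4.2, "ty": 3.6, "tz": 0, "wx": 0, "wy": 0, "wz": -0.017, "claw": 1}
    - {"tx": 4.4, "ty": 3.6, "tz": 0, "wx": 0, "wy": 0, "wz": -0.017, "claw": 1}
  newtons: 60

```text
clock: 1.15
tcp_pos: [0.4834, -0.2672, 0.2097]
orientation: [0.0, 0.998, 0.058, -0.0]
wrist_force: [0.6, -0.5, -0.2]
finger_gap: 0.0001
grip_force: 0.0
```

Request:
carry_out:
  moves:
    - {"tx": 0, "ty": 0, "tz": 0, "wx": 0, "wy": 0, "wz": 0, "claw": 1}
    - {"tx": 0, "ty": 0, "tz": 0, "wx": 0, "wy": 0, "wz": 0, "claw": 1}
    - {"tx": 0, "ty": 0, "tz": 0, "wx": 0, "wy": 0, "wz": 0, "claw": 1}

```text
clock: 1.52
tcp_pos: [0.4814, -0.2695, 0.2097]
orientation: [-0.0, 0.998, 0.058, -0.0]
wrist_force: [-0.7, -0.5, 0.1]
finger_gap: 0.0002
grip_force: 0.0
```

```bash
cat >> h.py <<'E'
from scipy.spatial.transform import Rotation as R
def wrist(name,bands):
    s=env.get_state(); print({k:np.round(s[k],4) for k in("clock","tcp_pos","orientation","wrist_force","finger_gap","joint_pos")})
    c=read_camera("wrist"); T=np.eye(4); T[:3,:3]=R.from_quat(s["orientation"],scalar_first=True).as_matrix(); T[:3,3]=s["tcp_pos"]
    X=pts(c,T@c["hand_eye"]); z=X[...,2]; cv2.imwrite(f"pics/{name}.png",c["image"])
    for n,lo,hi in bands:
        k,l,st,ce=cv2.connectedComponentsWithStats(((z>lo)&(z<hi)).astype(np.uint8),connectivity=4)
        for i in range(1,k):
            if st[i,4]>200:
                p=X[l==i]; r=cv2.minAreaRect((p[:,:2]*1000).astype(np.float32)); print(n,st[i],p.mean(0).round(4),np.round(r[0],1),np.round(r[1],1),round(r[2],1))
    return X,c["image"]
E
python3 -c "
from h import *
wrist('w2',(('cap',.146,.158),('bar',.078,.09)))"
```

```text
{'clock': np.float64(1.525), 'tcp_pos': array([ 0.4814, -0.2695,  0.2097]), 'orientation': array([-0.000e+00,  9.983e-01,  5.800e-02, -3.000e-04]), 'wrist_force': array([-0.6652, -0.4818,  0.1284]), 'finger_gap': np.float64(0.0002), 'joint_pos': array([-6.5560e-01,  2.6820e-01, -1.5600e-02,  1.2875e+00, -3.0000e-04,
        2.3699e+00])}
cap [236 175  35  38 952] [ 0.4828 -0.2677  0.1518] [ 481.9 -267.9] [29.4 28.9] 53.9
bar [246   0  15  64 937] [ 0.6252 -0.2506  0.0839] [ 625.1 -250.5] [55.5 13.8] 6.9
```

View pics/w2.png

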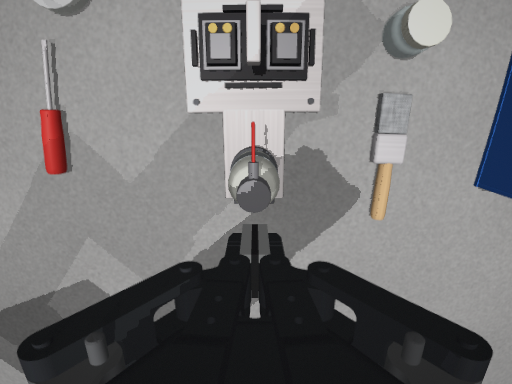

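The wrist view agrees: cap centre at (0.482, −0.268) at pixel (254,195), bar at (0.625, −0.2505). I'll descend onto the cap.

Request:
carry_out:
  moves:
    - {"tx": 0.1, "ty": 0.2, "tz": -2, "wx": 0, "wy": 0, "wz": 0, "claw": 1}
    - {"tx": 0, "ty": 0, "tz": -2, "wx": 0, "wy": 0, "wz": 0, "claw": 1}
    - {"tx": 0, "ty": 0, "tz": -1.2, "wx": 0, "wy": 0, "wz": 0, "claw": 1}
    - {"tx": 0, "ty": 0, "tz": 0, "wx": 0, "wy": 0, "wz": 0, "claw": 1}
    - {"tx": 0, "ty": 0, "tz": 0, "wx": 0, "wy": 0, "wz": 0, "claw": 1}

```text
clock: 2.2
tcp_pos: [0.4835, -0.2672, 0.1586]
orientation: [0.0, 0.998, 0.059, 0.0]
wrist_force: [-0.1, 1.1, 0.5]
finger_gap: -0.0004
grip_force: 0.0
```

Request:
carry_out:
  moves:
    - {"tx": 0, "ty": 0, "tz": -0.3, "wx": 0, "wy": 0, "wz": 0, "claw": 1}
    - {"tx": 0, "ty": 0, "tz": -0.3, "wx": 0, "wy": 0, "wz": 0, "claw": 1}
    - {"tx": 0, "ty": 0, "tz": -0.3, "wx": 0, "wy": 0, "wz": 0, "claw": 1}
    - {"tx": 0, "ty": 0, "tz": 0, "wx": 0, "wy": 0, "wz": 0, "claw": 1}

```text
clock: 2.7
tcp_pos: [0.4832, -0.2664, 0.1485]
orientation: [-0.0, 0.998, 0.059, -0.0]
wrist_force: [-0.0, -0.3, -0.2]
finger_gap: 0.0001
grip_force: 0.0
```

Request:
carry_out:
  moves:
    - {"tx": 0, "ty": 0, "tz": -0.2, "wx": 0, "wy": 0, "wz": 0, "claw": 1}
    - {"tx": 0, "ty": 0, "tz": 0, "wx": 0, "wy": 0, "wz": 0, "claw": 1}

```text
clock: 2.95
tcp_pos: [0.4833, -0.2666, 0.1467]
orientation: [-0.0, 0.998, 0.059, -0.0]
wrist_force: [-0.1, -0.2, -0.8]
finger_gap: -0.0001
grip_force: 0.0
```

Request:
carry_out:
  moves:
    - {"tx": 0, "ty": 0, "tz": -0.2, "wx": 0, "wy": 0, "wz": 0, "claw": 1}
    - {"tx": 0, "ty": 0, "tz": 0, "wx": 0, "wy": 0, "wz": 0, "claw": 1}

```text
clock: 3.2
tcp_pos: [0.4833, -0.2666, 0.1446]
orientation: [-0.0, 0.998, 0.059, -0.0]
wrist_force: [-0.2, 0.6, 1.0]
finger_gap: 0.0002
grip_force: 0.0
```

```bash
python3 -c "
from h import *
X,im=wrist('w3',(('cap',.138,.158),))
cv2.imwrite('pics/w3c.png',cv2.resize(im[130:300,170:340],None,fx=3.4,fy=3.4))"
```

```text
{'clock': np.float64(3.2), 'tcp_pos': array([ 0.4833, -0.2666,  0.1446]), 'orientation': array([-0.000e+00,  9.983e-01,  5.890e-02, -1.000e-04]), 'wrist_force': array([-0.1556,  0.614 ,  1.0469]), 'finger_gap': np.float64(0.0002), 'joint_pos': array([-6.4950e-01,  2.9640e-01, -1.3890e-01,  1.1358e+00, -1.0000e-04,
        2.3743e+00])}
cap [ 234  147   47   88 1434] [ 0.4962 -0.2662  0.1481] [ 505.2 -265.7] [52.  29.1] 4.9
```

View pics/w3c.png

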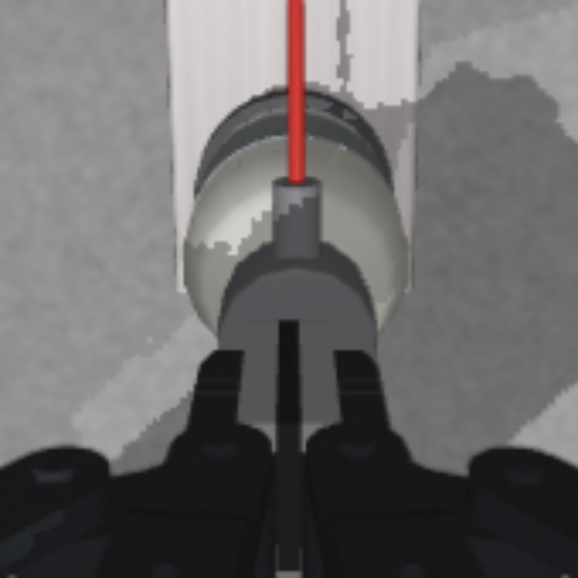

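The crop shows the fingertips squarely over the cap (crop pixels 220–375, 250–430), close to contact. I'll keep going down in small steps.

Request:
carry_out:
  moves:
    - {"tx": 0, "ty": 0, "tz": -0.2, "wx": 0, "wy": 0, "wz": 0, "claw": 1}
    - {"tx": 0, "ty": 0, "tz": 0, "wx": 0, "wy": 0, "wz": 0, "claw": 1}

```text
clock: 3.5
tcp_pos: [0.4833, -0.2665, 0.1426]
orientation: [-0.0, 0.998, 0.059, -0.0]
wrist_force: [0.8, -1.0, -0.6]
finger_gap: 0.0002
grip_force: 0.0
```

Request:
carry_out:
  moves:
    - {"tx": 0, "ty": 0, "tz": -0.2, "wx": 0, "wy": 0, "wz": 0, "claw": 1}
    - {"tx": 0, "ty": 0, "tz": 0, "wx": 0, "wy": 0, "wz": 0, "claw": 1}

```text
clock: 3.75
tcp_pos: [0.4833, -0.2665, 0.1406]
orientation: [-0.0, 0.998, 0.059, -0.0]
wrist_force: [-0.6, 0.3, -0.3]
finger_gap: 0.0001
grip_force: 0.0
```

```bash
python3 -c "
from h import *
X,im=wrist('w4',())
z=X[...,2]; print([round(float(np.nanmedian(z[v-1:v+2,248:268])),4) for v in (190,195,200,205,210,215,220,222,224,230)])
print(env.get_state()['tau'])"
```

```text
{'clock': np.float64(3.75), 'tcp_pos': array([ 0.4833, -0.2665,  0.1406]), 'orientation': array([-1.000e-04,  9.983e-01,  5.890e-02, -2.000e-04]), 'wrist_force': array([-0.5925,  0.3434, -0.2917]), 'finger_gap': np.float64(0.0001), 'joint_pos': array([-6.4950e-01,  2.9880e-01, -1.4590e-01,  1.1265e+00, -1.0000e-04,
        2.3743e+00])}
[0.1451, 0.1454, 0.1452, 0.1451, 0.1498, 0.152, 0.1521, 0.1521, 0.1663, 0.1744]
[-2.75809558e-03 -4.59981787e+01  2.86602026e+01 -1.03557706e-02
 -3.31713190e-04 -5.20782734e-06]
```

```bash
python3 -c "
from h import *
X,im=wrist('w5',())
for v in range(206,262,3): print(v,X[v,246].round(4),X[v,255].round(4),X[v,263].round(4),im[v,263])
c=read_camera('wrist');print(c['hand_eye'].round(3), c['fx'])
c=read_camera('scene');X=pts(c);m=(abs(X[...,0]-.483)<.04)&(abs(X[...,1]+.267)<.04)&(X[...,2]>.13)&(X[...,2]<.2)
cv2.imwrite('pics/s2.png',cv2.resize(c['image'][90:190,160:270],None,fx=5,fy=5,interpolation=cv2.INTER_NEAREST))
"
```

```text
{'clock': np.float64(3.8), 'tcp_pos': array([ 0.4833, -0.2666,  0.1407]), 'orientation': array([-0.000e+00,  9.983e-01,  5.890e-02, -1.000e-04]), 'wrist_force': array([-0.4711,  0.2441, -1.0246]), 'finger_gap': np.float64(-0.0002), 'joint_pos': array([-0.6495,  0.2986, -0.1457,  1.1266, -0.    ,  2.3743])}
206 [ 0.4932 -0.2593  0.1379] [ 0.4965 -0.2647  0.1454] [ 0.497  -0.2696  0.1451] [71 68 69]
209 [ 0.4939 -0.2595  0.1453] [ 0.4959 -0.2648  0.1493] [ 0.4958 -0.2697  0.1474] [62 60 60]
212 [ 0.4937 -0.2596  0.1501] [ 0.4949 -0.2649  0.1518] [ 0.4958 -0.2696  0.1527] [88 86 85]
215 [ 0.4926 -0.2598  0.1523] [ 0.4935 -0.2651  0.1531] [ 0.4939 -0.2698  0.1526] [88 85 86]
218 [ 0.4906 -0.26    0.1519] [ 0.491  -0.2654  0.1512] [ 0.4916 -0.2701  0.1516] [88 84 85]
221 [ 0.4894 -0.2602  0.1538] [ 0.4895 -0.2656  0.1523] [ 0.4895 -0.2704  0.1509] [88 84 85]
224 [ 0.4929 -0.2602  0.1665] [ 0.4934 -0.2651  0.1665] [ 0.4939 -0.2694  0.1665] [81 81 81]
227 [ 0.4928 -0.2604  0.1704] [ 0.4933 -0.2651  0.1703] [ 0.4939 -0.2693  0.1704] [85 85 85]
230 [ 0.493  -0.2605  0.1747] [ 0.4934 -0.2651  
[... 417 characters left out ...]
245 [ 0.4931 -0.261   0.1915] [ 0.4938 -0.265   0.1918] [ 0.4937 -0.2687  0.1909] [85 86 85]
248 [ 0.4932 -0.261   0.1945] [ 0.4935 -0.265   0.1942] [ 0.4941 -0.2685  0.1946] [85 86 85]
251 [ 0.493  -0.2611  0.197 ] [ 0.4934 -0.265   0.1969] [ 0.4937 -0.2685  0.1966] [85 85 85]
254 [ 0.4929 -0.2612  0.1994] [ 0.4932 -0.2651  0.1992] [ 0.4935 -0.2685  0.199 ] [99 99 98]
257 [ 0.4943 -0.2612  0.2044] [ 0.4923 -0.2652  0.2   ] [ 0.4948 -0.2682  0.2039] [25 23 22]
260 [ 0.4941 -0.2613  0.2066] [ 0.4911 -0.2653  0.2006] [ 0.4943 -0.2682  0.2055] [26 25 23]
[[-0.    -0.963 -0.271  0.068]
 [ 1.     0.    -0.001 -0.001]
 [ 0.001 -0.271  0.963 -0.164]
 [ 0.     0.     0.     1.   ]] 275.1312979124904
```

View pics/s2.png

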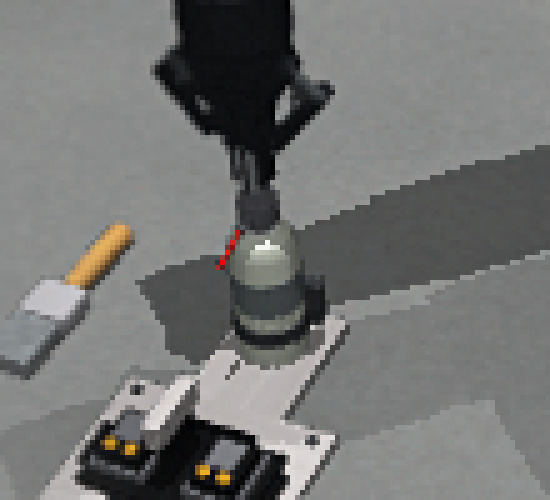

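The wrist depth puts the real fingertips at z≈0.165, about 24 mm above the reported TCP and 13 mm above the cap. That explains why there is no contact yet. I'll keep descending carefully.

Request:
carry_out:
  moves:
    - {"tx": -0.1, "ty": -0.1, "tz": -0.4, "wx": 0, "wy": 0, "wz": 0, "claw": 1}
    - {"tx": 0, "ty": 0, "tz": -0.4, "wx": 0, "wy": 0, "wz": 0, "claw": 1}
    - {"tx": 0, "ty": 0, "tz": 0, "wx": 0, "wy": 0, "wz": 0, "claw": 1}

```text
clock: 4.32
tcp_pos: [0.482, -0.2674, 0.1322]
orientation: [-0.0, 0.998, 0.059, -0.0]
wrist_force: [0.1, 0.3, -0.3]
finger_gap: -0.0001
grip_force: 0.0
```

Request:
carry_out:
  moves:
    - {"tx": 0, "ty": 0, "tz": -0.2, "wx": 0, "wy": 0, "wz": 0, "claw": 1}
    - {"tx": 0, "ty": 0, "tz": -0.2, "wx": 0, "wy": 0, "wz": 0, "claw": 1}
    - {"tx": 0, "ty": 0, "tz": 0, "wx": 0, "wy": 0, "wz": 0, "claw": 1}

```text
clock: 4.7
tcp_pos: [0.4825, -0.2677, 0.1291]
orientation: [0.0, 0.998, 0.059, 0.0]
wrist_force: [-0.8, 0.9, 1.7]
finger_gap: -0.0002
grip_force: 1.3
```

Request:
carry_out:
  moves:
    - {"tx": 0, "ty": 0, "tz": -0.2, "wx": 0, "wy": 0, "wz": 0, "claw": 1}
    - {"tx": 0, "ty": 0, "tz": 0, "wx": 0, "wy": 0, "wz": 0, "claw": 1}

```text
clock: 4.95
tcp_pos: [0.4825, -0.2677, 0.127]
orientation: [0.0, 0.998, 0.059, 0.0]
wrist_force: [-0.5, 0.2, 4.3]
finger_gap: 0.0001
grip_force: 2.1
```

```bash
python3 -c "
from h import *
X,im=wrist('w6',())
for v in range(206,234,2): print(v,X[v,246].round(4),X[v,263].round(4),im[v,263])
"
```

```text
{'clock': np.float64(4.95), 'tcp_pos': array([ 0.4825, -0.2677,  0.127 ]), 'orientation': array([2.000e-04, 9.983e-01, 5.890e-02, 2.000e-04]), 'wrist_force': array([-0.4747,  0.1922,  4.2838]), 'finger_gap': np.float64(0.0001), 'joint_pos': array([-6.5200e-01,  3.0620e-01, -1.7010e-01,  1.0940e+00, -1.0000e-04,
        2.3718e+00])}
206 [ 0.4925 -0.2605  0.1244] [ 0.4955 -0.2709  0.1296] [84 86 86]
208 [ 0.4944 -0.2605  0.1336] [ 0.4958 -0.2707  0.1342] [59 57 57]
210 [ 0.4942 -0.2606  0.1367] [ 0.4959 -0.2706  0.138 ] [57 55 55]
212 [ 0.4944 -0.2607  0.1407] [ 0.4958 -0.2705  0.1412] [61 59 60]
214 [ 0.494  -0.2608  0.1429] [ 0.496  -0.2704  0.145 ] [61 60 60]
216 [ 0.4942 -0.2609  0.1464] [ 0.4955 -0.2704  0.147 ] [66 63 64]
218 [ 0.4936 -0.261   0.148 ] [ 0.4944 -0.2705  0.1471] [91 87 88]
220 [ 0.4931 -0.2611  0.1498] [ 0.494  -0.2705  0.1492] [88 84 86]
222 [ 0.4917 -0.2613  0.1491] [ 0.4929 -0.2706  0.1493] [87 84 84]
224 [ 0.492  -0.2614  0.1528] [ 0.4932 -0.2705  0.153 ] [81 79 79]
226 [ 0.4919 -0.2614  0.1552] [ 0.4932 -0.2704  0.1557] [85 85 85]
228 [ 0.4919 -0.2615  0.158 ] [ 0.4933 -0.2703  0.1586] [84 85 84]
230 [ 0.4922 -0.2616  0.161 ] [ 0.4926 -0.2704  0.1597] [85 85 84]
232 [ 0.4923 -0.2616  0.1637] [ 0.4928 -0.2702  0.1627] [86 86 85]
```

Contact: the cap is now at about 0.149 and the force is rising, with the tips about 22 mm above the reported TCP. I'll press the rest of the way.

Request:
carry_out:
  moves:
    - {"tx": 0, "ty": 0, "tz": -0.15, "wx": 0, "wy": 0, "wz": 0, "claw": 1}
    - {"tx": 0, "ty": 0, "tz": -0.1, "wx": 0, "wy": 0, "wz": 0, "claw": 1}
    - {"tx": 0, "ty": 0, "tz": 0, "wx": 0, "wy": 0, "wz": 0, "claw": 1}

```text
clock: 5.38
tcp_pos: [0.4825, -0.2677, 0.1246]
orientation: [0.0, 0.998, 0.059, 0.0]
wrist_force: [-1.7, 0.4, 5.7]
finger_gap: -0.0001
grip_force: 2.9
```

Request:
carry_out:
  moves:
    - {"tx": 0, "ty": 0, "tz": -0.1, "wx": 0, "wy": 0, "wz": 0, "claw": 1}
    - {"tx": 0, "ty": 0, "tz": 0, "wx": 0, "wy": 0, "wz": 0, "claw": 1}
    - {"tx": 0, "ty": 0, "tz": 0, "wx": 0, "wy": 0, "wz": 0, "claw": 1}

```text
clock: 5.75
tcp_pos: [0.4825, -0.2677, 0.1245]
orientation: [0.0, 0.998, 0.059, 0.0]
wrist_force: [-3.5, 1.6, 11.6]
finger_gap: 0.0
grip_force: 5.5
```

```bash
python3 -c "
from h import *
X,im=wrist('w7',())
print(np.nanmean(X[219:223,244:266,2]))
for v in range(214,230,2): print(v,X[v,246].round(4),X[v,263].round(4),im[v,263])
"
```

```text
{'clock': np.float64(5.75), 'tcp_pos': array([ 0.4825, -0.2677,  0.1245]), 'orientation': array([5.000e-04, 9.983e-01, 5.890e-02, 4.000e-04]), 'wrist_force': array([-3.4992,  1.6352, 11.5874]), 'finger_gap': np.float64(0.0), 'joint_pos': array([-6.5190e-01,  3.0740e-01, -1.7510e-01,  1.0871e+00, -2.0000e-04,
        2.3718e+00])}
0.1459625962954543
214 [ 0.4944 -0.2609  0.1412] [ 0.4955 -0.2705  0.1411] [62 60 60]
216 [ 0.4943 -0.261   0.1441] [ 0.4958 -0.2704  0.145 ] [65 63 63]
218 [ 0.4932 -0.2611  0.1444] [nan nan nan] [90 87 87]
220 [ 0.4923 -0.2612  0.1451] [ 0.494  -0.2705  0.1464] [88 85 86]
222 [ 0.4915 -0.2613  0.1461] [ 0.4932 -0.2706  0.1475] [87 84 84]
224 [ 0.4921 -0.2614  0.1504] [ 0.4933 -0.2705  0.1507] [81 80 79]
226 [ 0.4921 -0.2615  0.153 ] [ 0.4935 -0.2704  0.1538] [86 86 85]
228 [ 0.4922 -0.2615  0.1559] [ 0.4932 -0.2704  0.1557] [85 85 85]
```

Fully down: 11.6 N and stalled, with the cap top at 0.146. Release straight up and watch it spring back, then go over the bar and open.

Request:
carry_out:
  moves:
    - {"tx": 0, "ty": 0, "tz": 0.5, "wx": 0, "wy": 0, "wz": 0, "claw": 1}
    - {"tx": 0, "ty": 0, "tz": 1.5, "wx": 0, "wy": 0, "wz": 0, "claw": 1}
    - {"tx": 0, "ty": 0, "tz": 3, "wx": 0, "wy": 0, "wz": 0, "claw": 1}
    - {"tx": 0, "ty": 0, "tz": 3, "wx": 0, "wy": 0, "wz": 0, "claw": 1}
    - {"tx": 0, "ty": 0, "tz": 0, "wx": 0, "wy": 0, "wz": 0, "claw": 1}
    - {"tx": 0, "ty": 0, "tz": 0, "wx": 0, "wy": 0, "wz": 0, "claw": 1}

```text
clock: 6.55
tcp_pos: [0.4822, -0.2675, 0.2029]
orientation: [-0.0, 0.998, 0.059, -0.0]
wrist_force: [-0.5, -0.3, 0.3]
finger_gap: 0.0002
grip_force: 0.0
```

```bash
python3 -c "
from h import *
wrist('w8',(('cap',.14,.16),('bar',.078,.09)))
"
```

```text
{'clock': np.float64(6.55), 'tcp_pos': array([ 0.4822, -0.2675,  0.2029]), 'orientation': array([-2.000e-04,  9.983e-01,  5.890e-02, -3.000e-04]), 'wrist_force': array([-0.454 , -0.3482,  0.339 ]), 'finger_gap': np.float64(0.0002), 'joint_pos': array([-6.5200e-01,  2.6980e-01, -3.0200e-02,  1.2715e+00, -1.0000e-04,
        2.3718e+00])}
cap [ 238  148   36   69 1269] [ 0.4872 -0.2671  0.1503] [ 492.2 -262.3] [52.9 29.5] 27.2
bar [248   0  16  63 967] [ 0.6249 -0.2506  0.0839] [ 624.3 -250.9] [54.1 14.1] 6.5
```

Request:
carry_out:
  moves:
    - {"tx": 3.6, "ty": 0.4, "tz": 0, "wx": 0, "wy": 0, "wz": 0.003, "claw": -1}
    - {"tx": 3.6, "ty": 0.4, "tz": 0, "wx": 0, "wy": 0, "wz": 0, "claw": -1}
    - {"tx": 3.6, "ty": 0.4, "tz": 0, "wx": 0, "wy": 0, "wz": 0, "claw": -1}
    - {"tx": 3.4, "ty": 0.5, "tz": 0, "wx": 0, "wy": 0, "wz": 0, "claw": -1}
    - {"tx": 0, "ty": 0, "tz": 0, "wx": 0, "wy": 0, "wz": 0, "claw": -1}
    - {"tx": 0, "ty": 0, "tz": 0, "wx": 0, "wy": 0, "wz": 0, "claw": -1}
    - {"tx": 0, "ty": 0, "tz": 0, "wx": 0, "wy": 0, "wz": 0, "claw": -1}

```text
clock: 7.48
tcp_pos: [0.6233, -0.2507, 0.2032]
orientation: [-0.0, 0.998, 0.06, -0.0]
wrist_force: [-0.1, -0.0, 0.9]
finger_gap: 0.0853
grip_force: 0.0
```

```bash
python3 -c "
from h import *
X,im=wrist('w9',(('bar',.078,.09),))
"
```

```text
{'clock': np.float64(7.475), 'tcp_pos': array([ 0.6233, -0.2507,  0.2032]), 'orientation': array([-2.000e-04,  9.982e-01,  6.000e-02, -4.000e-04]), 'wrist_force': array([-0.0763, -0.0259,  0.9219]), 'finger_gap': np.float64(0.0853), 'joint_pos': array([-5.0170e-01,  5.1350e-01,  3.3150e-01,  1.3897e+00, -2.0000e-04,
        2.5198e+00])}
bar [249 151  14  52 680] [ 0.627  -0.2503  0.0839] [ 625.9 -250.7] [55.4 13.7] 6.4
bar [497 270  15  41 272] [ 0.513  -0.5894  0.0834] [ 517.2 -589.6] [54.7  4.7] 0.3
```

View pics/w9.png

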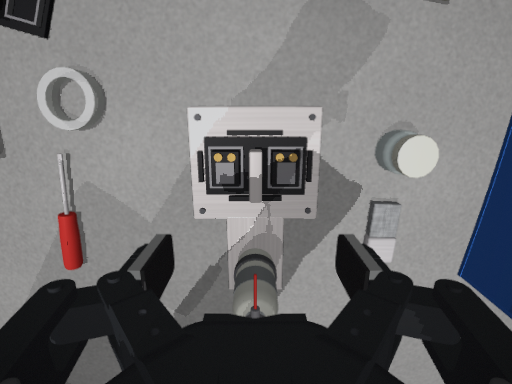

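Cap is back up. The bar, at pixel (255,175), is centred between the open fingers and the nest is undisturbed. Descending.

Request:
carry_out:
  moves:
    - {"tx": 0.2, "ty": 0, "tz": -4, "wx": 0, "wy": 0, "wz": 0, "claw": -1}
    - {"tx": 0, "ty": 0, "tz": -4, "wx": 0, "wy": 0, "wz": 0, "claw": -1}
    - {"tx": 0, "ty": 0, "tz": -4, "wx": 0, "wy": 0, "wz": 0, "claw": -1}
    - {"tx": 0, "ty": 0, "tz": -2, "wx": 0, "wy": 0, "wz": 0, "claw": -1}
    - {"tx": 0, "ty": 0, "tz": 0, "wx": 0, "wy": 0, "wz": 0, "claw": -1}
    - {"tx": 0, "ty": 0, "tz": 0, "wx": 0, "wy": 0, "wz": 0, "claw": -1}

```text
clock: 8.28
tcp_pos: [0.6268, -0.2512, 0.0648]
orientation: [0.001, 0.998, 0.06, 0.001]
wrist_force: [0.6, 0.2, 0.6]
finger_gap: 0.0855
grip_force: 0.0
```

```bash
python3 -c "
from h import *
X,im=wrist('w10',(('bar',.078,.09),))
z=X[...,2]
for u in (150,160,168,340,348,358): print(u,[(v,*X[v,u].round(3)) for v in (232,236,240,246,256,270)])
"
```

```text
{'clock': np.float64(8.275), 'tcp_pos': array([ 0.6268, -0.2512,  0.0648]), 'orientation': array([6.000e-04, 9.982e-01, 6.020e-02, 8.000e-04]), 'wrist_force': array([0.5829, 0.1637, 0.5534]), 'finger_gap': np.float64(0.0855), 'joint_pos': array([-4.9990e-01,  5.7360e-01,  8.8800e-02,  1.0840e+00, -1.0000e-04,
        2.5213e+00])}
bar [ 242  188   26   91 2147] [ 0.6282 -0.2504  0.0838] [ 626.  -250.7] [55.9 14. ] 6.8
150 [(232, np.float64(0.58), np.float64(-0.16), np.float64(-0.0)), (236, np.float64(0.576), np.float64(-0.16), np.float64(-0.001)), (240, np.float64(0.572), np.float64(-0.16), np.float64(0.0)), (246, np.float64(0.631), np.float64(-0.202), np.float64(0.117)), (256, np.float64(0.631), np.float64(-0.205), np.float64(0.126)), (270, np.float64(0.628), np.float64(-0.207), np.float64(0.131))]
160 [(232, np.float64(0.587), np.float64(-0.173), np.float64(0.012)), (236, np.float64(0.631), np.float64(-0.203), np.float64(0.105)), (240, np.float64(0.632), np.float64(-0.205), np.float64(0.111)), (246, np.float64(0.631), np.float64(-0.207), np.float64(0.116)), (256, np.float64(0.628),
[... 979 characters left out ...]
(0.642), np.float64(-0.295), np.float64(0.105)), (240, np.float64(0.642), np.float64(-0.294), np.float64(0.111)), (246, np.float64(0.642), np.float64(-0.292), np.float64(0.116)), (256, np.float64(0.638), np.float64(-0.292), np.float64(0.118)), (270, np.float64(0.631), np.float64(-0.293), np.float64(0.119))]
358 [(232, np.float64(0.603), np.float64(-0.349), np.float64(-0.0)), (236, np.float64(0.599), np.float64(-0.35), np.float64(0.0)), (240, np.float64(0.595), np.float64(-0.351), np.float64(-0.001)), (246, np.float64(0.643), np.float64(-0.295), np.float64(0.118)), (256, np.float64(0.643), np.float64(-0.292), np.float64(0.127)), (270, np.float64(0.637), np.float64(-0.293), np.float64(0.129))]
```

View pics/w10.png

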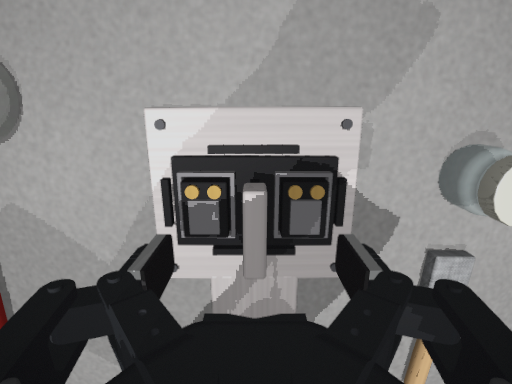

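Bar is centred between the pads at pixel (255,230), and the open tips are at z≈0.105, which fits the offset. Go down 3.1 cm and close.

Request:
carry_out:
  moves:
    - {"tx": -0.1, "ty": 0, "tz": -1.5, "wx": 0, "wy": 0, "wz": 0, "claw": -1}
    - {"tx": 0, "ty": 0, "tz": -1.6, "wx": 0, "wy": 0, "wz": 0, "claw": -1}
    - {"tx": 0, "ty": 0, "tz": 0, "wx": 0, "wy": 0, "wz": 0, "claw": -1}
    - {"tx": 0, "ty": 0, "tz": 0, "wx": 0, "wy": 0, "wz": 0, "claw": -1}
  newtons: 60

```text
clock: 8.82
tcp_pos: [0.6252, -0.2505, 0.0319]
orientation: [-0.0, 0.998, 0.06, -0.0]
wrist_force: [-0.7, 0.1, 1.2]
finger_gap: 0.0854
grip_force: 0.0
```

Request:
carry_out:
  moves:
    - {"tx": 0, "ty": 0, "tz": 0, "wx": 0, "wy": 0, "wz": 0, "claw": 0.3}
    - {"tx": 0, "ty": 0, "tz": 0, "wx": 0, "wy": 0, "wz": 0, "claw": 0.5}
    - {"tx": 0, "ty": 0, "tz": 0, "wx": 0, "wy": 0, "wz": 0, "claw": 0.6}
    - {"tx": 0, "ty": 0, "tz": 0, "wx": 0, "wy": 0, "wz": 0, "claw": 0.7}
    - {"tx": 0, "ty": 0, "tz": 0, "wx": 0, "wy": 0, "wz": 0, "claw": 1}
    - {"tx": 0, "ty": 0, "tz": 0, "wx": 0, "wy": 0, "wz": 0, "claw": 1}
    - {"tx": 0, "ty": 0, "tz": 0, "wx": 0, "wy": 0, "wz": 0, "claw": 1}

```text
clock: 9.7
tcp_pos: [0.6255, -0.2507, 0.0327]
orientation: [0.0, 0.998, 0.06, 0.0]
wrist_force: [0.2, -0.1, 2.9]
finger_gap: 0.0132
grip_force: 59.5
```

```bash
python3 -c "
from h import *
X,im=wrist('w11',(('bar',.078,.09),('mod',.036,.047)))
for u in (240,247,262,270): print(u,[(v,*X[v,u].round(3).tolist()) for v in range(216,262,4)])
"
```

```text
{'clock': np.float64(9.7), 'tcp_pos': array([ 0.6255, -0.2507,  0.0327]), 'orientation': array([2.000e-04, 9.982e-01, 6.030e-02, 2.000e-04]), 'wrist_force': array([ 0.216 , -0.142 ,  2.8607]), 'finger_gap': np.float64(0.0132), 'joint_pos': array([-5.0020e-01,  5.9600e-01,  4.4000e-02,  1.0182e+00, -1.0000e-04,
        2.5207e+00])}
bar [ 211  204   88  110 3756] [ 0.6296 -0.2496  0.0839] [ 626.6 -248.1] [37.3 55.2] 73.8
mod [ 166  191   58   67 3274] [ 0.6247 -0.2129  0.0403] [ 621.2 -213.3] [44.8 34.4] 7.1
mod [ 287  191   56   67 3233] [ 0.6334 -0.2865  0.0402] [ 630.1 -286.7] [44.5 33.8] 6.5
240 [(216, 0.649, -0.241, 0.083), (220, 0.647, -0.241, 0.083), (224, 0.645, -0.241, 0.083), (228, 0.643, -0.241, 0.083), (232, 0.642, -0.242, 0.085), (236, 0.639, -0.242, 0.083), (240, 0.638, -0.242, 0.084), (244, 0.635, -0.242, 0.083), (248, 0.634, -0.243, 0.085), (252, 0.632, -0.243, 0.085), (256, 0.629, -0.243, 0.084), (260, 0.628, -0.243, 0.085)]
247 [(216, 0.65, -0.244, 0.084), (220, 0.648, -0.244, 0.084), (224, 0.647, -0.244, 0.086), (228, 0.644, -0.245, 0.085), (232, 0.642, -0.245, 0.08
[... 206 characters left out ...]
62 [(216, 0.65, -0.25, 0.084), (220, 0.648, -0.251, 0.084), (224, 0.646, -0.251, 0.083), (228, 0.644, -0.251, 0.083), (232, 0.643, -0.251, 0.083), (236, 0.641, -0.252, 0.084), (240, 0.639, -0.252, 0.084), (244, 0.637, -0.252, 0.084), (248, 0.635, -0.252, 0.084), (252, 0.633, -0.253, 0.085), (256, 0.631, -0.253, 0.085), (260, 0.629, -0.253, 0.083)]
270 [(216, 0.65, -0.254, 0.083), (220, 0.649, -0.254, 0.083), (224, 0.646, -0.255, 0.082), (228, 0.644, -0.255, 0.082), (232, 0.637, -0.257, 0.069), (236, 0.637, -0.256, 0.074), (240, 0.637, -0.256, 0.078), (244, 0.636, -0.256, 0.082), (248, 0.636, -0.256, 0.086), (252, 0.636, -0.256, 0.09), (256, 0.635, -0.256, 0.091), (260, 0.634, -0.256, 0.092)]
```

Grasped: 13 mm gap, 60 N, modules seated. Lift straight out, slowly first.

Request:
carry_out:
  moves:
    - {"tx": 0, "ty": 0, "tz": 0.3, "wx": 0, "wy": 0, "wz": 0, "claw": 1}
    - {"tx": 0, "ty": 0, "tz": 0.5, "wx": 0, "wy": 0, "wz": 0, "claw": 1}
    - {"tx": 0, "ty": 0, "tz": 0.8, "wx": 0, "wy": 0, "wz": 0, "claw": 1}
    - {"tx": 0, "ty": 0, "tz": 1.2, "wx": 0, "wy": 0, "wz": 0, "claw": 1}
    - {"tx": 0, "ty": 0, "tz": 1.2, "wx": 0, "wy": 0, "wz": 0, "claw": 1}
    - {"tx": 0, "ty": 0, "tz": 0.7, "wx": 0, "wy": 0, "wz": 0, "claw": 1}
    - {"tx": 0, "ty": 0, "tz": 0.3, "wx": 0, "wy": 0, "wz": 0, "claw": 1}
    - {"tx": 0, "ty": 0, "tz": 0, "wx": 0, "wy": 0, "wz": 0, "claw": 1}

```text
clock: 10.75
tcp_pos: [0.6254, -0.2506, 0.0825]
orientation: [0.0, 0.998, 0.06, 0.0]
wrist_force: [-0.9, -0.4, -3.3]
finger_gap: 0.0132
grip_force: 58.8
```

```bash
python3 -c "
from h import *
X,im=wrist('w12',(('mod',.085,.097),('bar',.13,.14)))
"
```

```text
{'clock': np.float64(10.75), 'tcp_pos': array([ 0.6254, -0.2506,  0.0825]), 'orientation': array([1.000e-04, 9.982e-01, 6.040e-02, 1.000e-04]), 'wrist_force': array([-0.8856, -0.3654, -3.2884]), 'finger_gap': np.float64(0.0132), 'joint_pos': array([-5.0020e-01,  5.6090e-01,  1.1210e-01,  1.1217e+00, -1.0000e-04,
        2.5206e+00])}
mod [ 166  191   58   67 3306] [ 0.6247 -0.2129  0.09  ] [ 621.1 -213.2] [44.9 34.7] 6.6
mod [ 286  191   57   67 3262] [ 0.6334 -0.2864  0.09  ] [ 630.  -286.6] [44.6 33.8] 7.3
bar [ 211  206   88  108 3616] [ 0.6291 -0.2497  0.1339] [ 626.3 -247.8] [37.2 55.9] 74.2
```

Carrier lifted 50 mm and level: both module tops are at 0.090, and the weight is about 3.3 N. Next I'll raise it to transport height and travel left. I'll turn +z on the way, because joint 6 would otherwise reach 3.29, past its 3.14 limit.

Request:
carry_out:
  moves:
    - {"tx": 0, "ty": 0, "tz": 0.6, "wx": 0, "wy": 0, "wz": 0, "claw": 1}
    - {"tx": 0, "ty": 0, "tz": 1.2, "wx": 0, "wy": 0, "wz": 0, "claw": 1}
    - {"tx": 0, "ty": 0, "tz": 1.8, "wx": 0, "wy": 0, "wz": 0, "claw": 1}
    - {"tx": 0, "ty": 0, "tz": 1.8, "wx": 0, "wy": 0, "wz": 0, "claw": 1}
    - {"tx": 0, "ty": 0, "tz": 1.8, "wx": 0, "wy": 0, "wz": 0, "claw": 1}
    - {"tx": 0, "ty": 0, "tz": 1.2, "wx": 0, "wy": 0, "wz": 0, "claw": 1}
    - {"tx": 0, "ty": 0, "tz": 0.6, "wx": 0, "wy": 0, "wz": 0, "claw": 1}
    - {"tx": 0, "ty": 0, "tz": 0, "wx": 0, "wy": 0, "wz": 0, "claw": 1}

```text
clock: 11.8
tcp_pos: [0.6255, -0.2507, 0.1726]
orientation: [0.0, 0.998, 0.06, 0.0]
wrist_force: [-0.5, 0.1, -2.8]
finger_gap: 0.0127
grip_force: 58.8
```

Request:
carry_out:
  moves:
    - {"tx": 0, "ty": 0.5, "tz": 0, "wx": 0, "wy": 0, "wz": 0.01, "claw": 1}
    - {"tx": 0, "ty": 1, "tz": 0, "wx": 0, "wy": 0, "wz": 0.02, "claw": 1}
    - {"tx": 0, "ty": 1.5, "tz": 0, "wx": 0, "wy": 0, "wz": 0.02, "claw": 1}
    - {"tx": 0, "ty": 2, "tz": 0, "wx": 0, "wy": 0, "wz": 0.02, "claw": 1}
    - {"tx": 0, "ty": 2, "tz": 0, "wx": 0, "wy": 0, "wz": 0.02, "claw": 1}
    - {"tx": 0, "ty": 2, "tz": 0, "wx": 0, "wy": 0, "wz": 0.02, "claw": 1}
    - {"tx": 0, "ty": 2, "tz": 0, "wx": 0, "wy": 0, "wz": 0.02, "claw": 1}
    - {"tx": 0, "ty": 2, "tz": 0, "wx": 0, "wy": 0, "wz": 0.02, "claw": 1}

```text
clock: 12.8
tcp_pos: [0.6254, -0.1191, 0.1724]
orientation: [0.0, 0.991, 0.136, 0.0]
wrist_force: [0.3, -0.7, -2.0]
finger_gap: 0.0131
grip_force: 58.8
```

Request:
carry_out:
  moves:
    - {"tx": 0.1, "ty": 2, "tz": 0, "wx": 0, "wy": 0, "wz": 0.02, "claw": 1}
    - {"tx": 0.1, "ty": 2, "tz": 0, "wx": 0, "wy": 0, "wz": 0.02, "claw": 1}
    - {"tx": 0.1, "ty": 2, "tz": 0, "wx": 0, "wy": 0, "wz": 0.02, "claw": 1}
    - {"tx": 0.1, "ty": 2, "tz": 0, "wx": 0, "wy": 0, "wz": 0.02, "claw": 1}
    - {"tx": 0.1, "ty": 2, "tz": 0, "wx": 0, "wy": 0, "wz": 0.02, "claw": 1}
    - {"tx": 0.1, "ty": 2, "tz": 0, "wx": 0, "wy": 0, "wz": 0.02, "claw": 1}
    - {"tx": 0.1, "ty": 2, "tz": 0, "wx": 0, "wy": 0, "wz": 0.02, "claw": 1}
    - {"tx": 0.1, "ty": 2, "tz": 0, "wx": 0, "wy": 0, "wz": 0.02, "claw": 1}

```text
clock: 13.8
tcp_pos: [0.6334, 0.0407, 0.1723]
orientation: [0.0, 0.977, 0.214, 0.0]
wrist_force: [-0.1, -0.3, -3.2]
finger_gap: 0.0133
grip_force: 58.8
```

Request:
carry_out:
  moves:
    - {"tx": 0.1, "ty": 2, "tz": 0, "wx": 0, "wy": 0, "wz": 0.02, "claw": 1}
    - {"tx": 0.1, "ty": 2, "tz": 0, "wx": 0, "wy": 0, "wz": 0.02, "claw": 1}
    - {"tx": 0, "ty": 2, "tz": 0, "wx": 0, "wy": 0, "wz": 0.02, "claw": 1}
    - {"tx": 0, "ty": 2, "tz": 0, "wx": 0, "wy": 0, "wz": 0.02, "claw": 1}
    - {"tx": 0, "ty": 1.5, "tz": 0, "wx": 0, "wy": 0, "wz": 0.02, "claw": 1}
    - {"tx": 0, "ty": 1, "tz": 0, "wx": 0, "wy": 0, "wz": 0.01, "claw": 1}
    - {"tx": 0, "ty": 0.5, "tz": 0, "wx": 0, "wy": 0, "wz": 0, "claw": 1}
    - {"tx": 0, "ty": 0, "tz": 0, "wx": 0, "wy": 0, "wz": 0, "claw": 1}

```text
clock: 14.8
tcp_pos: [0.6354, 0.1494, 0.1723]
orientation: [0.0, 0.964, 0.267, -0.0]
wrist_force: [-0.7, 0.3, -2.6]
finger_gap: 0.013
grip_force: 58.8
```

```bash
python3 -c "
from h import *
X,im=wrist('w13',(('mod',.175,.192),('bar',.222,.236),('reader',.05,.062)))
"
```

```text
{'clock': np.float64(14.8), 'tcp_pos': array([0.6354, 0.1494, 0.1723]), 'orientation': array([ 1.000e-04,  9.637e-01,  2.671e-01, -0.000e+00]), 'wrist_force': array([-0.6754,  0.3241, -2.6343]), 'finger_gap': np.float64(0.013), 'joint_pos': array([ 1.0820e-01,  4.7860e-01,  2.0050e-01,  1.2927e+00, -3.0000e-04,
        2.7090e+00])}
mod [ 166  191   58   67 3288] [0.6194 0.1839 0.1799] [616.2 182. ] [44.9 34.3] 30.8
mod [ 286  191   57   67 3265] [0.6574 0.1203 0.1798] [654.4 118.5] [45.2 34. ] 31.1
bar [ 207  207   96  107 4025] [0.638  0.1519 0.225 ] [637.9 148.7] [55.3 38.7] 54.0
reader [ 13   0  33  47 445] [0.658  0.4106 0.0562] [655.7 414.1] [17.3 49.1] 86.1
reader [ 184  108  117   52 3215] [0.6585 0.1882 0.0549] [669.3 186.2] [ 51.6 121.5] 31.0
```

Request:
carry_out:
  moves:
    - {"tx": 0, "ty": 0.5, "tz": 0, "wx": 0, "wy": 0, "wz": 0, "claw": 1}
    - {"tx": 0, "ty": 0.9, "tz": 0.2, "wx": 0, "wy": 0, "wz": 0, "claw": 1}
    - {"tx": 0, "ty": 0.6, "tz": 0.2, "wx": 0, "wy": 0, "wz": 0, "claw": 1}
    - {"tx": 0, "ty": 0.3, "tz": 0.1, "wx": 0, "wy": 0, "wz": 0, "claw": 1}
    - {"tx": 0, "ty": 0, "tz": 0, "wx": 0, "wy": 0, "wz": 0, "claw": 1}
    - {"tx": 0, "ty": 0, "tz": 0, "wx": 0, "wy": 0, "wz": 0, "claw": 1}
    - {"tx": 0, "ty": 0, "tz": 0, "wx": 0, "wy": 0, "wz": 0, "claw": 1}
    - {"tx": 0, "ty": 0, "tz": 0, "wx": 0, "wy": 0, "wz": 0, "claw": 1}

```text
clock: 15.85
tcp_pos: [0.6354, 0.1722, 0.1773]
orientation: [0.0, 0.964, 0.267, -0.0]
wrist_force: [-0.9, -0.4, -2.4]
finger_gap: 0.0131
grip_force: 58.8
```

```bash
python3 -c "
from h import *
X,im=wrist('w14',(('mod',.175,.197),('bar',.224,.238)))
s=env.get_state();print(abs(s['qvel']).max(),s['grip_force'])
c=read_camera('top');cv2.imwrite('pics/t2.png',c['image'])
"
```

```text
{'clock': np.float64(15.85), 'tcp_pos': array([0.6354, 0.1722, 0.1773]), 'orientation': array([ 0.000e+00,  9.637e-01,  2.670e-01, -1.000e-04]), 'wrist_force': array([-0.9253, -0.3616, -2.3596]), 'finger_gap': np.float64(0.0131), 'joint_pos': array([ 1.4280e-01,  4.8870e-01,  2.2870e-01,  1.3109e+00, -1.0000e-04,
        2.7440e+00])}
mod [ 166  189   59   69 3457] [0.6201 0.2069 0.1845] [616.3 204.8] [45.1 34.4] 31.0
mod [ 286  189   57   69 3409] [0.6578 0.1437 0.1844] [654.4 141.6] [45.  33.7] 32.0
bar [ 211  205   88  109 4159] [0.6385 0.175  0.2295] [637.3 171.9] [55.8 37.4] 52.9
0.001410045276122426 58.77648174762726
```

View pics/t2.png

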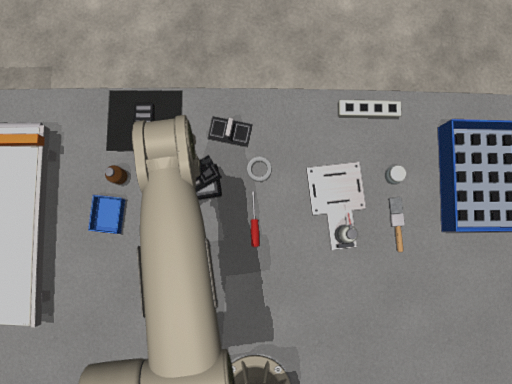

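The top view shows the empty nest at (337,188), the bystanders in place and the carrier held over the reader near (200,180). It is still and level, with module tops at 0.1845 on both sides, so the underside is about 98 mm above the glass. Handing in.

```bash
python3 -c "
from workcell import env
print(env.hand_in())"
```

```text
the job is handed in; nothing more can be done
None
```

The nozzle cap was pressed fully down and sprang back; the carrier, with both modules in it, was held level and still about 98 mm above the reader glass, within a few millimetres of centre, and the job was handed in at about 16 s (no verdict was returned).

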